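Reload the bench tape dispenser from the hook rack

ROBOT

A 6-joint arm with a two-finger parallel gripper is mounted at the origin on a cart in front of the work surface, level with it; the furniture and walls round the work are solid. World frame = base frame: x ahead of the robot, y to its left, z up, the work surface at z = 0. Lengths are in mm, angles in rad, forces in N, time in s.
With the tool pointing down it reaches from about 300 to 775 mm from the base axis. Payload 14.6 kg.
Tool frame: the origin (TCP) lies between the finger pads; the fingertips stand manip.nose_length ahead of it and the grasp point (between the pads) lies 11 mm behind it (manip.nose_length is the distance from the TCP to the fingertips, in mm); z points along the fingers, y is the line along which they close (so a half turn about z gives the same grasp; the last joint's range is limited). The gripper opens to 94 mm and grips with 3 to 60 N. Pads are 16 mm wide; open, the fingers measure 119 mm over their backs; the gripper's body (75 mm by 177 mm) begins 78 mm behind the grasp point.
Start: joints at [1.177, 0.3, 1.521, -0, 1.321, -0.067], TCP at [176.555, 520.882, 213.446] pointing down, gripper open.
Joint ranges: [-3.03, 3.03], [-0.79, 2.21], [0.23, 2.52], [-1.04, 4.18], [0, 3.07], [-2.55, 2.55]. Speed limits (rad/s): [2.22, 2.22, 2.57, 3.14, 3.14, 3.14].

INTERFACE

Orientations are given as [roll, pitch, yaw] about the fixed x, y, z axes, in that order (R = Rz(yaw) Ry(pitch) Rx(roll)).
In Python, from cell import manip, cams, job gives the robot as it stands.
- The arm moves only by the tool jog_arm, never from a script. Its argument "commands" is a list of rows, each an object of numbers: "dx", "dy", "dz": the shift along the tool's x, y, z each as a share of 40 mm, from -1 to 1; "ax", "ay", "az": the turn, a rotation vector about the tool's x, y, z each as a share of 10 degrees, from -1 to 1; "gripper": the closure, from 0 (fully open) to 1 (shut). A call has 1 to 10 rows; each row shifts and turns the commanded pose from where the row before left it, along the tool's axes as they then stand; what a row does not reach is not made up. A row lasts 1/8 s, in which the tool goes at most 62.5 mm and 10.7 degrees, less where a joint would pass 70% of its speed; a pose out of reach is approached as far as the arm can. A call with a number of a shift or a turn outside -1 to 1 is refused whole. A call with a gripper value outside its range is refused whole. The fingers move at their own pace and stop on an object; "squeeze" is the grip in N (left out, the last holds). Time passes only in rows, so rows that do not move let the fingers close. It gives the time, the measured TCP pose, the force, the opening and the grip force at its end, in the units of the state.
- manip.read_state(): the state, without advancing time (a new reading comes with each control period).
- cams.camera(name): name is "scene" or "top" or "wrist"; returns a dict with "image" (480x640x3 uint8, red, green, blue), "fx", "fy", "cx", "cy" (pixels), "world_to_cam" (4x4, takes a point from world to camera coordinates). Camera axes: x right, y down, z forward; pixel columns grow to the right and rows downward; lengths in mm; the calibration is good to about 2 mm. The wrist camera is an equidistant fisheye: a pixel r from the principal point sees the ray r / f radians off the axis. A picture is of the moment at which its call begins. There is no depth.
- job.sign_off(): hands the job in; it is judged then, once.
The state is a dict: "clock": time; "joints": joint angles; "qd": joint speeds; "effort": joint torques, N m; "eef_pos": TCP position; "eef_rot": TCP orientation; "wrist_force": force on the tool from outside, world axes, zero at the start; "moment": the same for the moment, N m; "finger_gap": finger opening in mm; "finger_force": force on a finger pad.
Only numpy, scipy, OpenCV 4.12 (cv2) and the standard library are available. Lean on these libraries where they do the work, as an engineer would, in place of code of your own. Each camera call takes 0.05 s, during which the arm holds its last target. There are 200 camera calls.

TASK

The tape dispenser is empty: lift the wide roll of tape up and off its hook on the rack and load it on the dispenser's hub, pushed fully home against the side plate. Then swing the dispenser's brake bar over so that it rests on the roll, and let go. Leave the narrow roll hanging and everything else on the bench where it is.

Things in the scene. Friction and masses are not known exactly. Their poses are not given: they have to be found in the camera images.
- roll_wide: the WIDE roll of brown paper tape: a ring 120 mm outside diameter, 76 mm hole (cardboard core), 48 mm wide, about 0.3 kg. It starts hanging on one of the rack's two hooks, axis level. Origin at its centre; its x axis is the roll's axis (y and z are radial).
- roll_narrow: the NARROW roll of brown paper tape on the other hook: same 120 mm outside and 76 mm hole, only 24 mm wide. Origin at its centre, x axis along the roll's axis.
- rack: fixed grey hook rack, 290 mm wide: base plate 10 mm thick, two posts, cross rail with its top 201 mm high. Origin on the bench under the rail's middle; x points from the hooks' free ends back to the rail, y along the rail, z up. Two double-prong hooks reach 127 mm from the rail towards -x, at y = +80 and -80 mm; rolls hang 70 mm in front of the rail, their centres 29 mm below the prongs' axis.
- hook_left (a point): middle of the rack's +y hook where a roll hangs. The hook is two level parallel steel prongs 6 mm thick, 20 mm either side of this point, axis 200 mm above the bench; their free ends (57 mm in front of this point) turn up to 16 mm above the axis. The plate behind is 56 mm from this point. Axes as the rack's.
- hook_right (a point): the same point of the rack's -y hook, which is alike.
- dispenser: fixed grey bench tape dispenser, foot 215x90x18 mm. Origin on the bench below the hub's middle; x points to its back (away from guide roller and toothed cutter, 90 mm high, at x = -84 and -100 mm), y from the hub's free end to the upright side plate, z up. Plate: inner face at y = +24 mm, x -80 to 100 mm, 120 mm high (139 mm at the hub). A roll slides onto the hub from the -y end.
- seat (a point): where the centre of the wide roll comes to lie when it hangs on the hub fully home against the side plate: 6 mm below the hub's axis, 24 mm from the plate's inner face. Axes as the dispenser's (y = the hub's axis).
- hub_nose (a point): centre of the free end face of the black round hub: 64 mm diameter, axis along the dispenser's y, 115 mm above the bench, 57 mm long from the plate to here, its last 8 mm chamfered down to 50 mm diameter; it turns freely. Axes as the dispenser's.
- brake (a joint): hinge of the dispenser's brake bar, rad: 0 = lying on a roll seated on the hub; it starts raised and leaning back, about 1.2 to 1.45 (stop at 1.5); -0.28 = lowest, only with no roll there. Leaning back it stays by friction; well past upright it sinks on by its own weight.
- brake_grip (a point): middle of the brake bar's black handle: a level round bar 14 mm thick, 50 mm long, along the dispenser's y. It swings on a radius of 125 mm about brake_hinge, above and behind the hub when raised, and ends beside the free (-y) face of a seated roll, 36 mm from it. The bar's rubber sleeve (16 mm thick), next to the handle, bears on the roll.
- brake_hinge (a point): point on the brake's hinge axis (along the dispenser's y), level in y with brake_grip. Axes as the dispenser's: 82 mm behind the hub's axis, 105 mm above the bench.
- carton: bystander: small closed cardboard carton, 93x123x64 mm, lying. Origin at the middle of its underside.
- label_roll: bystander: white roll of labels standing on end, 95 mm diameter, 102 mm tall. Origin at the middle of its underside.
- stapler: bystander: desk stapler, 32x142x54 mm, long axis y. Origin at the middle of its underside.
- tape_measure: bystander: tape measure in a case, 35x66x64 mm, standing on its foot. Origin at the middle of its underside.
- marker: bystander: capped marker pen, 17x135x16 mm, lying, long axis y. Origin at the middle of its underside.
- carton_flat: bystander: small closed cardboard carton, 103x143x59 mm, lying. Origin at the middle of its underside.
- tape_spare: bystander: roll of clear tape lying flat on the bench, 109 mm diameter, 48 mm tall. Origin at the middle of its underside.

How it is judged (in metres and radians):
On the way, in this order (a step that is already met when the one before it is completed fails the run):
1. the wide roll has been lifted clear of its hook and is carried above the bench (distance of roll_wide from where it was at the start of the episode above 0.09 m and height (world z) of roll_wide above 0.09 m and contact force between roll_wide and rack below 0.05 N), for 0.1 s.
2. the wide roll hangs on the hub, home against the side plate, and the fingers have let go of it (x of roll_wide in the frame of seat between -0.012 and 0.012 m and y of roll_wide in the frame of seat between -0.006 and 0.006 m and z of roll_wide in the frame of seat between -0.01 and 0.01 m and angle between the x axis of roll_wide and the y axis of dispenser, either way round below 0.12 rad and contact force between roll_wide and the fingers below 0.1 N and contact force between roll_wide and dispenser above 0.3 N), for 0.2 s.
At the end, for the whole second after the job is handed in: The wide roll hangs at rest on the hub, its centre within 6 mm of the seat along the hub, 12 mm fore and aft and 10 mm in height, axes within 0.12 rad; the brake bar lies still on it (joint within 0.08 rad of 0); the narrow roll hangs within 20 mm of its start (x of roll_wide in the frame of seat between -0.012 and 0.012 m and y of roll_wide in the frame of seat between -0.006 and 0.006 m and z of roll_wide in the frame of seat between -0.01 and 0.01 m and angle between the x axis of roll_wide and the y axis of dispenser, either way round below 0.12 rad and contact force between roll_wide and dispenser above 0.3 N and value of joint brake between -0.08 and 0.08 rad and linear speed of roll_wide below 0.02 m/s and velocity of joint brake below 0.05 rad/s and distance of roll_narrow from where it was at the start of the episode below 0.02 m); the robot touches nothing.
It fails at once if the narrow roll was knocked off or shifted more than 40 mm (distance of roll_narrow from where it was at the start of the episode above 0.04 m).
It fails at once if a bystander on the bench was moved more than 30 mm (distance of any of carton, label_roll, stapler, tape_measure, marker, carton_flat, tape_spare from where it was at the start of the episode above 0.03 m).
It also fails if it takes over 58 s, if anything falls off the work surface, if the arm or the gripper's body presses on something with over 40 N, if the wrist force passes 120 N, or if a joint passes its speed limit or range.

## Working session

There is one attempt and no reset: what is moved stays moved. The work goes in short steps, Python scripts to look and compute and a tool call to move; the robot and the scene stay as the last step left them, time stands still between calls to the robot, and variables do not carry over. Pictures are saved under pics/ and viewed, at most 13 in all, crops included, and the job is handed in when it is done.

Besides the shell and the picture viewer there is one more tool, called after "Call:" as name(argument=value, ...) on one line, values as JSON. jog_arm: Moves the arm, as the interface text tells. Shift numbers are shares of 40 mm and turn numbers shares of 10 degrees, none past 1 either way. Its arguments: {"type":"object","properties":{"commands":{"type":"array"},"squeeze":{"type":"number"}},"required":["commands"]}

```bash
ls; mkdir -p pics; python3 - <<'E'
from cell import manip,cams,job
import cv2,numpy as np
print(manip.read_state(), manip.nose_length)
for n in ["scene","top"]:
    c=cams.camera(n); cv2.imwrite(f"pics/{n}0.png",c["image"][:,:,::-1]); print(n,c["fx"],c["fy"],c["cx"],c["cy"],np.round(c["world_to_cam"],4).tolist())
E
```

```text
pics
{'clock': 0.0, 'joints': array([ 1.17740552e+00,  3.00471629e-01,  1.52155680e+00,  1.74690383e-06,
        1.32066258e+00, -6.65813469e-02]), 'qd': array([ 0.00014688, -0.00076742,  0.00051433,  0.00188499, -0.000153  ,
       -0.00092484]), 'effort': array([ 2.74908211e-05, -5.31808627e+01, -3.52736020e+01,  7.08492519e-02,
        2.44693703e-02, -7.76912998e-05]), 'eef_pos': array([176.46536838, 520.67509512, 212.89629652]), 'eef_rot': array([-3.14049684e+00, -7.47642451e-05,  2.81478272e+00]), 'wrist_force': array([ 0.00883867, -0.39919805, -0.39756035]), 'moment': array([-0.0394979 , -0.01863576,  0.0213381 ]), 'finger_force': 0.0, 'finger_gap': 93.63080850895616} 8.0
scene 598.6859824704367 598.6859824704367 324.4750590555062 240.67536985997123 [[-0.878, -0.4784, -0.0177, 407.9868], [-0.3363, 0.6427, -0.6883, 344.7979], [0.3407, -0.5983, -0.7252, 1503.1725], [0.0, 0.0, 0.0, 1.0]]
top 476.6488534668735 476.6488534668735 318.0995727339148 235.0450858197022 [[0.0059, -1.0, -0.0001, -93.3106], [-0.9951, -0.0059, -0.0986, 560.9558], [0.0986, 0.0007, -0.9951, 1619.4341], [0.0, 0.0, 0.0, 1.0]]
```

View pics/scene0.png

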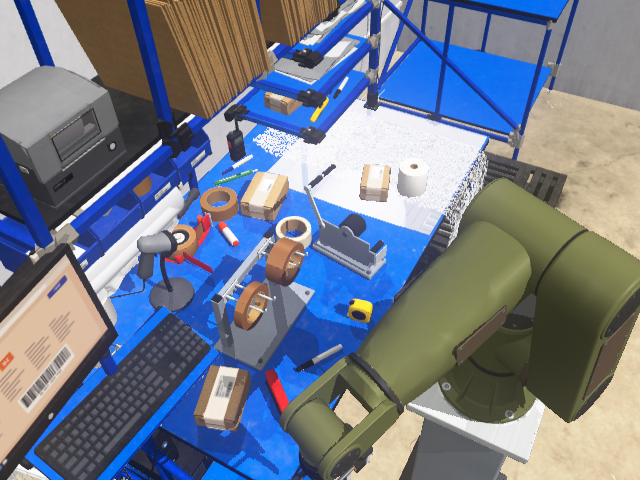

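View pics/top0.png

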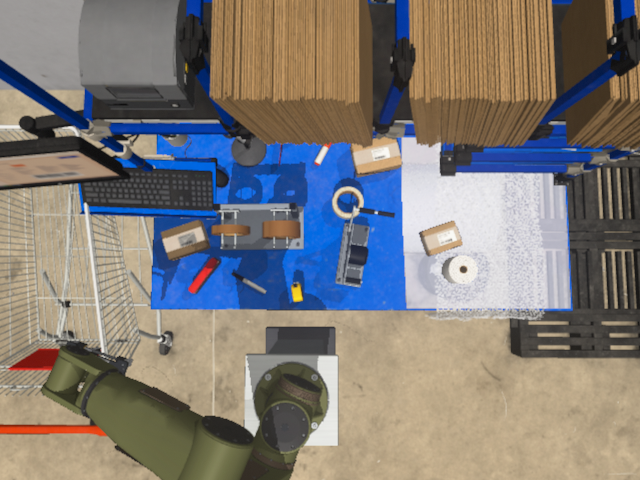

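The scene view shows the wide roll at about (285,260), the narrow one at (252,305), and the dispenser at (345,235) with its brake arm raised to (322,180). In the top view the rack is at (260,228), the wide roll at (281,229) and the dispenser at (353,250). I'll enlarge both.

```bash
python3 - <<'E'
import cv2,numpy as np
t=cv2.imread("pics/top0.png");s=cv2.imread("pics/scene0.png")
a=cv2.resize(t[180:300,205:405],(800,480),interpolation=cv2.INTER_CUBIC)
cv2.imwrite("pics/tz.png",a)
b=cv2.resize(s[150:370,200:400],(545,600),interpolation=cv2.INTER_CUBIC)
cv2.imwrite("pics/sz.png",b)
E
```

```text
(no output)
```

View pics/tz.png

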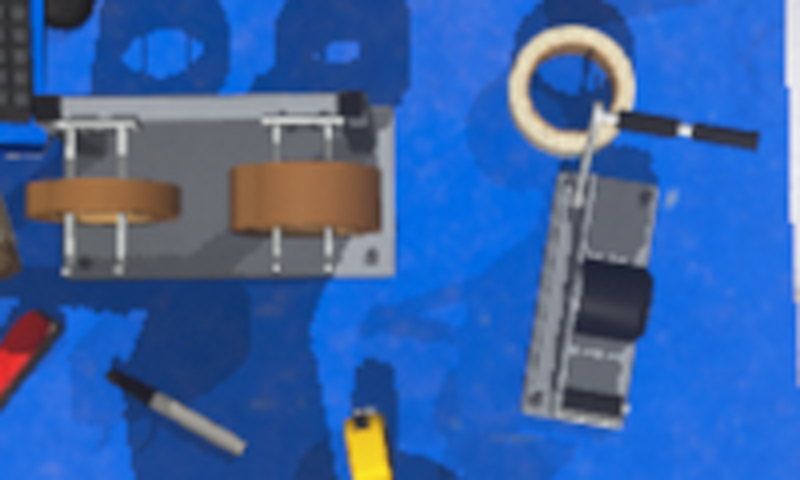

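View pics/sz.png

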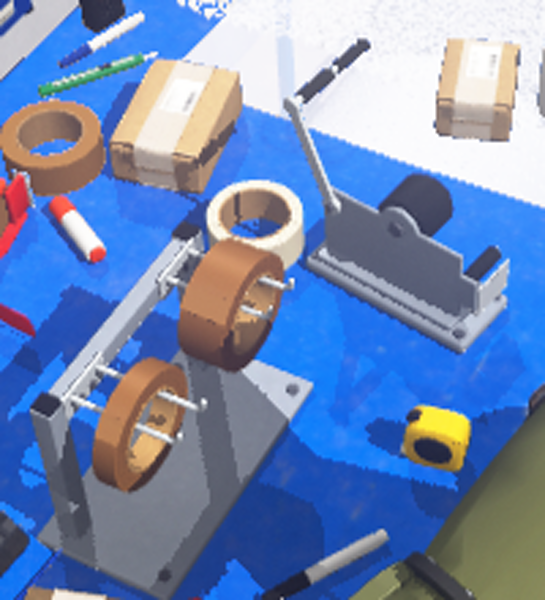

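The enlargements show these points:
- **Top view (4x zoom):** wide hook prong tips at (277,270) and (328,270), narrow at (68,272) and (120,272). The hub spans x 580–652, y 262–340. Foot corners are near (523,413), (622,430) and (660,182). The brake handle ends at (757,140).
- **Scene zoom:** prong tips at (290,284), (271,311), (203,405) and (182,436).

Next I'll fit the poses.

```bash
cat > h.py <<'E'
import numpy as np
from scipy.optimize import least_squares
K={"scene":(598.686,324.475,240.675,np.array([[-0.878,-0.4784,-0.0177,407.9868],[-0.3363,0.6427,-0.6883,344.7979],[0.3407,-0.5983,-0.7252,1503.1725]])),
"top":(476.6489,318.0996,235.0451,np.array([[0.0059,-1,-0.0001,-93.3106],[-0.9951,-0.0059,-0.0986,560.9558],[0.0986,0.0007,-0.9951,1619.4341]]))}
def proj(n,p):
    f,cx,cy,M=K[n]; q=M@np.r_[p,1]; return np.array([f*q[0]/q[2]+cx,f*q[1]/q[2]+cy])
tz=lambda X,Y:np.array([205+X/4,180+Y/4])
sz=lambda X,Y:np.array([200+X/2.725,150+Y/2.727])
def W(pose,l):
    x,y,a=pose; c,s=np.cos(a),np.sin(a); return np.array([x+c*l[0]-s*l[1],y+s*l[0]+c*l[1],l[2]])
E
python3 - <<'E'
from h import *
R=[("top",(-127,-60,212),tz(277,270)),("top",(-127,-100,212),tz(328,270)),("top",(-127,60,212),tz(68,272)),("top",(-127,100,212),None),
("top",(-127,100,212),tz(68,272)),("top",(-127,60,212),tz(120,272)),
("scene",(-127,-100,214),sz(290,284)),("scene",(-127,-60,214),sz(271,311)),("scene",(-127,60,214),sz(203,405)),("scene",(-127,100,214),sz(182,436))]
R=[r for i,r in enumerate(R) if i not in(2,3)]
# scene order: y larger -> nearer camera left
f=lambda p:np.concatenate([proj(n,W(p,l))-u for n,l,u in R])
s=least_squares(f,[500,100,0]);print("rack",s.x,np.round(s.fun,1))
p=s.x
print("roll",W(p,(-70,-80,171)),"proj roll top",(proj("top",W(p,(-70,-80,231)))-[205,180])*4,"expect ~(305,198)")
print("plate proj",[(proj("top",W(p,(-14,y,205)))-[205,180])*4 for y in(-110,-50)])
D=[("top",(0,24,115),tz(580,299)),("top",(32,-4,115),tz(618,262)),("top",(-32,-4,115),tz(612,339)),("top",(0,-33,115),tz(650,304)),
("scene",(0,24+4,139),sz(399,208))]
# foot y -? unknown offset
def g(q):
    p=q[:3]; fx,fy=q[3:5]
    e=[proj(n,W(p,l))-u for n,l,u in D]
    for l,u in [((fx,fy,18),tz(523,413)),((fx,fy-90,18),tz(622,430)),((fx+215,fy-90,18),tz(660,182)),]:
        e.append(proj("top",W(p,l))-u)
    return np.concatenate(e)
s=least_squares(g,[420,-150,-.15,-110,45]);print("disp",s.x,np.round(s.fun,1))
p=s.x[:3]
for b in(1.2,1.3,1.45):
    a=np.pi-0.58-b  # angle from +x local
    hx,hz=82+125*np.cos(a),105+125*np.sin(a)
    print(b,hx,hz,[((proj("top",W(p,(hx,y,hz)))-[205,180])*4).round(),] if 0 else [((proj("top",W(p,(hx,y,hz)))-[205,180])*4).round() for y in(-35,-85)],[((proj("scene",W(p,(hx,y,hz)))-[200,150])*2.726).round() for y in(-35,-85)])
E
```

```text
rack [6.30871127e+02 1.09133044e+02 2.22122393e-02] [-0.8 -0.4 -0.5 -0.6 -0.9 -0.  -0.8 -0.2  1.  -1.1  0.3 -0.4  0.8 -0.8
 -0.2  0. ]
roll [562.66522734  27.59804975 171.        ] proj roll top [297.22288381 191.29669716] expect ~(305,198)
plate proj [array([338.08503886, 122.6446377 ]), array([260.60487662, 123.89417819])]
disp [ 4.88949080e+02 -2.18588293e+02 -1.42672019e-01 -1.01781100e+02
  5.45444465e+01] [ 0.1 -1.   0.5 -0.2 -0.7 -0.  -0.   0.3  0.8  0.4 -0.5  0.   0.7 -0.3
 -0.2  0.3]
1.2 107.960125201098 227.27457585100558 [array([687., 157.]), array([752., 167.])] [array([352.,  72.]), array([381.,  47.])]
1.3 120.03752138247918 224.07202428394942 [array([689., 142.]), array([754., 152.])] [array([343.,  70.]), array([371.,  45.])]
1.45 137.40430195821364 217.05071764394498 [array([691., 122.]), array([755., 131.])] [array([330.,  68.]), array([358.,  44.])]
```

Call:
jog_arm(commands=[{"dz": -0.5,"az": 1,"gripper": 0.2},{"dz": -0.5,"az": 1,"gripper": 0.2},{"dz": -0.5,"az": 1,"gripper": 0.2},{"dz": -0.5,"az": 1,"gripper": 0.2},{"dz": -0.5,"az": 1,"gripper": 0.2},{"dz": -0.5,"az": 1,"gripper": 0.2},{"dz": -0.5,"az": 1,"gripper": 0.2},{"gripper": 0.2}])

```text
schema error: expected keys dx, dy, dz, ax, ay, az, gripper
```

```bash
cat >> h.py <<'E'
from scipy.spatial.transform import Rotation as Ro
def rel(pos,yaw,tilt=None):
    from cell import manip
    s=manip.read_state(); R=Ro.from_euler("xyz",s["eef_rot"])
    T=Ro.from_euler("xyz",[np.pi,0,yaw])
    print("pos",s["eef_pos"].round(1),"rot",s["eef_rot"].round(3),"F",s["wrist_force"].round(1),"gap",round(s["finger_gap"],1),"t",s["clock"])
    print("shift/40 (tool now)",(R.inv().apply(np.array(pos)-s["eef_pos"])/40).round(2),"(tool final)",(T.inv().apply(np.array(pos)-s["eef_pos"])/40).round(2),"turn/10deg",((R.inv()*T).as_rotvec()*18/np.pi).round(2))
E
python3 -c "
from h import *
rel((440,28,350),1.593)"
```

```text
pos [176.5 520.7 213. ] rot [-3.141 -0.     2.815] F [-0.5 -0.3 -0. ] gap 93.9 t 0.1
shift/40 (tool now) [-10.19  -9.55  -3.42] (tool final) [-12.46   6.31  -3.43] turn/10deg [-0.01  0.    7.  ]
```

Call:
jog_arm(commands=[{"dx": 0,"dy": 0,"dz": -0.5,"ax": 0,"ay": 0,"az": 1,"gripper": 0.2},{"dx": 0,"dy": 0,"dz": -0.5,"ax": 0,"ay": 0,"az": 1,"gripper": 0.2},{"dx": 0,"dy": 0,"dz": -0.5,"ax": 0,"ay": 0,"az": 1,"gripper": 0.2},{"dx": 0,"dy": 0,"dz": -0.5,"ax": 0,"ay": 0,"az": 1,"gripper": 0.2},{"dx": 0,"dy": 0,"dz": -0.5,"ax": 0,"ay": 0,"az": 1,"gripper": 0.2},{"dx": 0,"dy": 0,"dz": -0.5,"ax": 0,"ay": 0,"az": 1,"gripper": 0.2},{"dx": 0,"dy": 0,"dz": -0.5,"ax": 0,"ay": 0,"az": 1,"gripper": 0.2},{"dx": 0,"dy": 0,"dz": 0,"ax": 0,"ay": 0,"az": 0,"gripper": 0.2}])

```text
clock: 1.1
eef_pos: [176.6, 521.1, 354.2]
eef_rot: [3.141, -0.002, 1.594]
wrist_force: [-0.5, -0.5, -0.2]
finger_gap: 74.7
finger_force: 0.0
```

Call:
jog_arm(commands=[{"dx": -1,"dy": 0.5,"dz": 0,"ax": 0,"ay": 0,"az": 0,"gripper": 0.2},{"dx": -1,"dy": 0.5,"dz": 0,"ax": 0,"ay": 0,"az": 0,"gripper": 0.2},{"dx": -1,"dy": 0.5,"dz": 0,"ax": 0,"ay": 0,"az": 0,"gripper": 0.2},{"dx": -1,"dy": 0.5,"dz": 0,"ax": 0,"ay": 0,"az": 0,"gripper": 0.2},{"dx": -1,"dy": 0.5,"dz": 0,"ax": 0,"ay": 0,"az": 0,"gripper": 0.2},{"dx": -1,"dy": 0.5,"dz": 0,"ax": 0,"ay": 0,"az": 0,"gripper": 0.2},{"dx": -1,"dy": 0.5,"dz": 0,"ax": 0,"ay": 0,"az": 0,"gripper": 0.2},{"dx": -1,"dy": 0.5,"dz": 0,"ax": 0,"ay": 0,"az": 0,"gripper": 0.2},{"dx": -1,"dy": 0.5,"dz": 0,"ax": 0,"ay": 0,"az": 0,"gripper": 0.2},{"dx": -1,"dy": 0.5,"dz": 0,"ax": 0,"ay": 0,"az": 0,"gripper": 0.2}])

```text
clock: 2.35
eef_pos: [385.7, 124.0, 352.4]
eef_rot: [-3.14, 0.0, 1.598]
wrist_force: [0.2, 0.7, 0.2]
finger_gap: 75.2
finger_force: 0.0
```

```bash
python3 -c "
from h import *
rel((560,28,350),1.593)"
```

```text
pos [385.7 124.  352.4] rot [-3.14   0.     1.598] F [0.2 0.7 0.2] gap 75.2 t 2.35
shift/40 (tool now) [-2.52  4.29  0.05] (tool final) [-2.5   4.3   0.06] turn/10deg [-0.01  0.    0.03]
```

Call:
jog_arm(commands=[{"dx": -0.8,"dy": 1,"dz": 0,"ax": 0,"ay": 0,"az": 0,"gripper": 0.2},{"dx": -0.8,"dy": 1,"dz": 0,"ax": 0,"ay": 0,"az": 0,"gripper": 0.2},{"dx": -0.8,"dy": 1,"dz": 0,"ax": 0,"ay": 0,"az": 0,"gripper": 0.2},{"dx": 0,"dy": 0,"dz": 0,"ax": 0,"ay": 0,"az": 0,"gripper": 0.2},{"dx": 0,"dy": 0,"dz": 0,"ax": 0,"ay": 0,"az": 0,"gripper": 0.2}])

```text
clock: 2.98
eef_pos: [507.1, 32.4, 352.6]
eef_rot: [-3.14, -0.0, 1.596]
wrist_force: [0.2, -0.5, -0.6]
finger_gap: 75.4
finger_force: 0.0
```

```bash
cat >> h.py <<'E'
def shot(name):
    from cell import cams
    import cv2,pickle
    c=cams.camera("wrist"); cv2.imwrite(f"pics/{name}.png",c["image"][:,:,::-1]); pickle.dump(c,open(f"pics/{name}.pkl","wb")); return c
def fproj(c,p):
    q=(c["world_to_cam"]@np.r_[p,1])[:3]; th=np.arctan2(np.hypot(*q[:2]),q[2]); d=q[:2]/np.hypot(*q[:2])
    return np.array([c["fx"]*th*d[0]+c["cx"],c["fy"]*th*d[1]+c["cy"]])
E
python3 -c "
from h import *
rel((560,28,350),1.593)
c=shot('w1')
print(c['fx'],c['cx'],c['cy'],np.linalg.inv(c['world_to_cam']).round(2).tolist())
p=[630.87,109.13,.0222]
for l in [(-70+24,-80,231),(-70-24,-80,231),(-127,-60,212),(-127,-100,212)]: print(l,fproj(c,W(p,l)).round(1))
"
```

```text
pos [507.1  32.4 352.6] rot [-3.14  -0.     1.596] F [ 0.2 -0.5 -0.6] gap 75.4 t 2.975
shift/40 (tool now) [-0.14  1.32  0.06] (tool final) [-0.14  1.32  0.06] turn/10deg [-0.01 -0.    0.01]
371.64829954431775 317.2332613448126 240.20004673123717 [[1.0, 0.02, 0.01, 506.2], [0.02, -0.96, -0.29, 116.91], [-0.0, 0.29, -0.96, 524.4], [0.0, 0.0, 0.0, 1.0]]
(-46, -80, 231) [410.6 243.9]
(-94, -80, 231) [354.4 243.8]
(-127, -60, 212) [314.8 215. ]
(-127, -100, 212) [314.8 258.9]
```

View pics/w1.png

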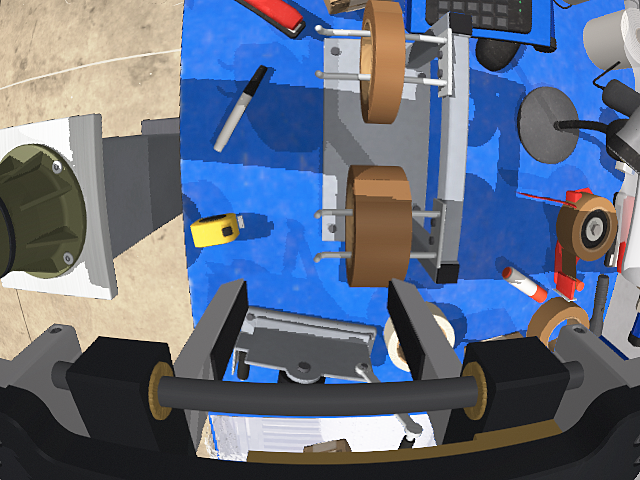

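The wrist view shows the wide roll at x 346–412, y 166–286, and its prong tips at (319,215) and (319,258). Predicted tips were (315,215) and (315,259). I'll check the roll's silhouette numerically.

```bash
python3 -c "
from h import *
import pickle
c=pickle.load(open('pics/w1.pkl','rb'))
p=[630.87,109.13,.0222]
def sil(x0,y0):
  a=np.linspace(0,2*np.pi,180)
  for X in(-24,24):
    q=np.array([fproj(c,(x0+X-.022*60*np.cos(t),y0+60*np.cos(t),171+60*np.sin(t))) for t in a]); t=np.array([proj('top',(x0+X-.022*60*np.cos(t),y0+60*np.cos(t),171+60*np.sin(t))) for t in a])
    print(X,'wrist',q.min(0).round(),q.max(0).round(),'topzoom',((t.min(0)-[205,180])*4).round(),((t.max(0)-[205,180])*4).round())
sil(562.7,27.6)
im=c['image'].astype(int)
m=(im[:,:,0]-im[:,:,2]>35)&(im[:,:,0]<200)
for r in (200,225,235,243,270): print(r,np.where(m[r,330:430])[0][[0,-1]]+330)
for k in(365,380,395,405): 
  z=np.where(m[150:300,k])[0]+150; print(k,z[0],z[-1])
"
```

```text
-24 wrist [344. 164.] [355. 287.] topzoom [226. 223.] [379. 237.]
24 wrist [386. 166.] [411. 287.] topzoom [227. 160.] [380. 179.]
200 [347 411]
225 [346 411]
235 [346 411]
243 [346 410]
270 [347 406]
365 166 286
380 166 286
395 166 277
405 174 274
```

Call:
jog_arm(commands=[{"dx": -0.08,"dy": 0.7,"dz": 0,"ax": 0,"ay": 0,"az": 0,"gripper": 0.32},{"dx": -0.08,"dy": 0.7,"dz": 0,"ax": 0,"ay": 0,"az": 0,"gripper": 0.32},{"dx": 0,"dy": 0,"dz": 0.8,"ax": 0,"ay": 0,"az": 0,"gripper": 0.32},{"dx": 0,"dy": 0,"dz": 0.8,"ax": 0,"ay": 0,"az": 0,"gripper": 0.32},{"dx": 0,"dy": 0,"dz": 0.7,"ax": 0,"ay": 0,"az": 0,"gripper": 0.32},{"dx": 0,"dy": 0,"dz": 0,"ax": 0,"ay": 0,"az": 0,"gripper": 0.32},{"dx": 0,"dy": 0,"dz": 0,"ax": 0,"ay": 0,"az": 0,"gripper": 0.32}])

```text
clock: 3.9
eef_pos: [563.8, 27.5, 263.2]
eef_rot: [3.139, 0.0, 1.594]
wrist_force: [0.1, -0.9, 0.4]
finger_gap: 63.7
finger_force: 0.0
```

```bash
python3 -c "
from h import *
rel((563,27.6,219),1.593)"
```

```text
pos [563.8  27.5 263.2] rot [3.139 0.    1.594] F [ 0.1 -0.9  0.4] gap 63.7 t 3.9
shift/40 (tool now) [ 0.   -0.02  1.1 ] (tool final) [ 0.   -0.02  1.1 ] turn/10deg [0.01 0.   0.01]
```

Descend and grip.

Call:
jog_arm(commands=[{"dx": 0,"dy": 0,"dz": 0.4,"ax": 0,"ay": 0,"az": 0,"gripper": 0.32},{"dx": 0,"dy": 0,"dz": 0.4,"ax": 0,"ay": 0,"az": 0,"gripper": 0.32},{"dx": 0,"dy": 0,"dz": 0.32,"ax": 0,"ay": 0,"az": 0,"gripper": 0.32},{"dx": 0,"dy": 0,"dz": 0,"ax": 0,"ay": 0,"az": 0,"gripper": 0.32},{"dx": 0,"dy": 0,"dz": 0,"ax": 0,"ay": 0,"az": 0,"gripper": 0.6},{"dx": 0,"dy": 0,"dz": 0,"ax": 0,"ay": 0,"az": 0,"gripper": 0.7},{"dx": 0,"dy": 0,"dz": 0,"ax": 0,"ay": 0,"az": 0,"gripper": 0.7},{"dx": 0,"dy": 0,"dz": 0,"ax": 0,"ay": 0,"az": 0,"gripper": 0.7}], squeeze=25)

```text
clock: 4.9
eef_pos: [563.7, 27.0, 217.1]
eef_rot: [3.141, 0.0, 1.593]
wrist_force: [-2.4, -0.6, 5.1]
finger_gap: 47.8
finger_force: 25.0
```

Call:
jog_arm(commands=[{"dx": 0,"dy": 0,"dz": -0.2,"ax": 0,"ay": 0,"az": 0,"gripper": 0.7},{"dx": 0,"dy": 0,"dz": -0.25,"ax": 0,"ay": 0,"az": 0,"gripper": 0.7},{"dx": 0,"dy": 0,"dz": -0.25,"ax": 0,"ay": 0,"az": 0,"gripper": 0.7},{"dx": 0,"dy": 0,"dz": -0.25,"ax": 0,"ay": 0,"az": 0,"gripper": 0.7},{"dx": 0,"dy": 0,"dz": 0,"ax": 0,"ay": 0,"az": 0,"gripper": 0.7},{"dx": 0,"dy": 0,"dz": 0,"ax": 0,"ay": 0,"az": 0,"gripper": 0.7}], squeeze=30)

```text
clock: 5.65
eef_pos: [563.5, 27.0, 254.3]
eef_rot: [-3.141, -0.0, 1.593]
wrist_force: [0.5, -0.1, -4.5]
finger_gap: 47.7
finger_force: 30.0
```

```bash
python3 - <<'E'
from h import *
import cv2
rel((440,24.9,257),1.593)
a=shot('w2')["image"]
from cell import cams
s=cams.camera("scene")["image"]
s=cv2.resize(s[150:350,200:400],(480,480),interpolation=cv2.INTER_CUBIC)
b=cv2.resize(a[130:370,220:460],(480,480)) if 0 else a[130:370,240:420]
b=cv2.resize(b,(320,427))
o=np.zeros((480,800,3),np.uint8);o[:,:480]=s;o[:427,480:]=b
cv2.imwrite("pics/m2.png",o[:,:,::-1])
E
```

```text
pos [563.5  27.  254.3] rot [-3.141 -0.     1.593] F [ 0.5 -0.1 -4.5] gap 47.7 t 5.65
shift/40 (tool now) [ 0.02 -3.09 -0.07] (tool final) [ 0.02 -3.09 -0.07] turn/10deg [-0. -0.  0.]
```

View pics/m2.png

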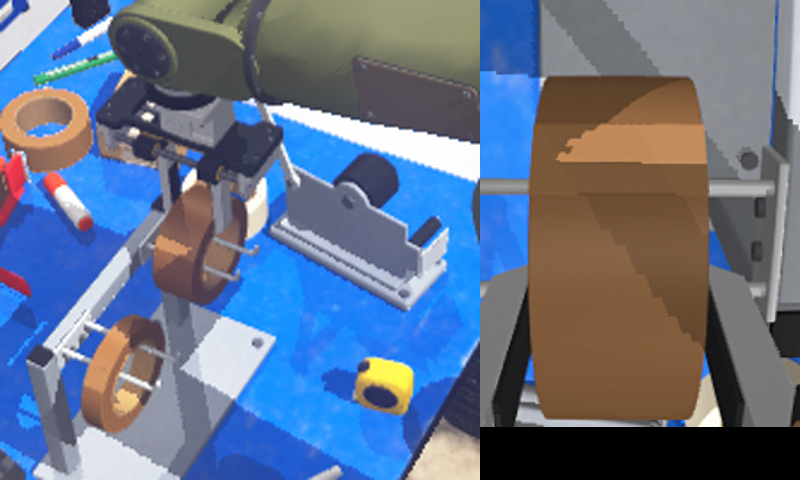

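The roll is gripped and raised, with the prongs at mid-hole and the gripper body clear of the rack. Pull straight out.

Call:
jog_arm(commands=[{"dx": 0,"dy": -0.3,"dz": 0,"ax": 0,"ay": 0,"az": 0,"gripper": 0.7},{"dx": 0,"dy": -0.4,"dz": 0,"ax": 0,"ay": 0,"az": 0,"gripper": 0.7},{"dx": 0,"dy": -0.4,"dz": 0,"ax": 0,"ay": 0,"az": 0,"gripper": 0.7},{"dx": 0,"dy": -0.4,"dz": 0,"ax": 0,"ay": 0,"az": 0,"gripper": 0.7},{"dx": 0,"dy": -0.4,"dz": 0,"ax": 0,"ay": 0,"az": 0,"gripper": 0.7},{"dx": 0,"dy": -0.4,"dz": 0,"ax": 0,"ay": 0,"az": 0,"gripper": 0.7},{"dx": 0,"dy": -0.4,"dz": 0,"ax": 0,"ay": 0,"az": 0,"gripper": 0.7},{"dx": 0,"dy": -0.4,"dz": 0,"ax": 0,"ay": 0,"az": 0,"gripper": 0.7},{"dx": 0,"dy": 0,"dz": 0,"ax": 0,"ay": 0,"az": 0,"gripper": 0.7}])

```text
clock: 6.88
eef_pos: [438.8, 24.2, 254.9]
eef_rot: [3.141, 0.0, 1.593]
wrist_force: [0.2, -0.1, -2.4]
finger_gap: 47.6
finger_force: 30.0
```

Call:
jog_arm(commands=[{"dx": 0,"dy": 0,"dz": -0.2,"ax": 0,"ay": 0,"az": 1,"gripper": 0.7},{"dx": 0,"dy": 0,"dz": -0.2,"ax": 0,"ay": 0,"az": 1,"gripper": 0.7},{"dx": 0,"dy": 0,"dz": -0.2,"ax": 0,"ay": 0,"az": 1,"gripper": 0.7},{"dx": 0,"dy": 0,"dz": -0.2,"ax": 0,"ay": 0,"az": 1,"gripper": 0.7},{"dx": 0,"dy": 0,"dz": -0.2,"ax": 0,"ay": 0,"az": 1,"gripper": 0.7},{"dx": 0,"dy": 0,"dz": -0.2,"ax": 0,"ay": 0,"az": 1,"gripper": 0.7},{"dx": 0,"dy": 0,"dz": -0.2,"ax": 0,"ay": 0,"az": 1,"gripper": 0.7},{"dx": 0,"dy": 0,"dz": -0.2,"ax": 0,"ay": 0,"az": 1,"gripper": 0.7},{"dx": 0,"dy": 0,"dz": -0.2,"ax": 0,"ay": 0,"az": 1,"gripper": 0.7},{"dx": 0,"dy": 0,"dz": -0.2,"ax": 0,"ay": 0,"az": 0.95,"gripper": 0.7}])

```text
clock: 8.12
eef_pos: [439.9, 24.2, 334.8]
eef_rot: [-3.142, -0.0, -0.149]
wrist_force: [0.6, 0.2, -4.4]
finger_gap: 47.7
finger_force: 30.0
```

```bash
python3 -c "
from h import *
D=[488.95,-218.59,-.1427]
rel(W(D,(0,-90,335)),-.1427)
rel(W(D,(-20,60,335)),-.1427)"
```

```text
pos [439.9  24.2 334.8] rot [-3.142 -0.    -0.149] F [ 0.6  0.2 -4.4] gap 47.7 t 8.125
shift/40 (tool now) [ 2.13  8.07 -0.01] (tool final) [ 2.08  8.08 -0.01] turn/10deg [-0.   -0.   -0.04]
pos [439.9  24.2 334.8] rot [-3.142 -0.    -0.149] F [ 0.6  0.2 -4.4] gap 47.7 t 8.125
shift/40 (tool now) [ 1.61  4.32 -0.01] (tool final) [ 1.58  4.33 -0.01] turn/10deg [-0.   -0.   -0.04]
```

Call:
jog_arm(commands=[{"dx": 0.26,"dy": 1,"dz": 0,"ax": 0,"ay": 0,"az": -0.04,"gripper": 0.7},{"dx": 0.26,"dy": 1,"dz": 0,"ax": 0,"ay": 0,"az": 0,"gripper": 0.7},{"dx": 0.26,"dy": 1,"dz": 0,"ax": 0,"ay": 0,"az": 0,"gripper": 0.7},{"dx": 0.26,"dy": 1,"dz": 0,"ax": 0,"ay": 0,"az": 0,"gripper": 0.7},{"dx": 0.26,"dy": 1,"dz": 0,"ax": 0,"ay": 0,"az": 0,"gripper": 0.7},{"dx": 0.26,"dy": 1,"dz": 0,"ax": 0,"ay": 0,"az": 0,"gripper": 0.7},{"dx": 0.26,"dy": 1,"dz": 0,"ax": 0,"ay": 0,"az": 0,"gripper": 0.7},{"dx": 0.26,"dy": 1,"dz": 0,"ax": 0,"ay": 0,"az": 0,"gripper": 0.7},{"dx": 0,"dy": 0.08,"dz": 0,"ax": 0,"ay": 0,"az": 0,"gripper": 0.7},{"dx": 0,"dy": 0,"dz": 0,"ax": 0,"ay": 0,"az": 0,"gripper": 0.7}])

```text
clock: 9.38
eef_pos: [477.8, -307.2, 334.3]
eef_rot: [-3.141, 0.001, -0.137]
wrist_force: [0.5, -0.3, -4.3]
finger_gap: 47.6
finger_force: 30.0
```

```bash
python3 - <<'E'
from h import *
D=[488.95,-218.59,-.1427]
rel(W(D,(0,-90,335)),-.1427)
c=shot('w3')
for l in [(0,24,139),(100,24,120),(-80,24,120),(32,-25,115),(-32,-25,115),(0,-25,147),(0,24,147),(32,24,115),(-32,24,115)]: print(l,fproj(c,W(D,l)).round(1))
E
```

```text
pos [ 477.8 -307.2  334.3] rot [-3.141e+00  1.000e-03 -1.370e-01] F [ 0.5 -0.3 -4.3] gap 47.6 t 9.375
shift/40 (tool now) [-0.04  0.02 -0.02] (tool final) [-0.04  0.02 -0.02] turn/10deg [-0.    0.    0.03]
(0, 24, 139) [209.7 217.9]
(100, 24, 120) [210.9 121.5]
(-80, 24, 120) [219.8 281.7]
(32, -25, 115) [258.2 183.4]
(-32, -25, 115) [260.1 240.9]
(0, -25, 147) [254.3 219.5]
(0, 24, 147) [207.6 219.7]
(32, 24, 115) [214.2 184.2]
(-32, 24, 115) [217.5 240.6]
```

View pics/w3.png

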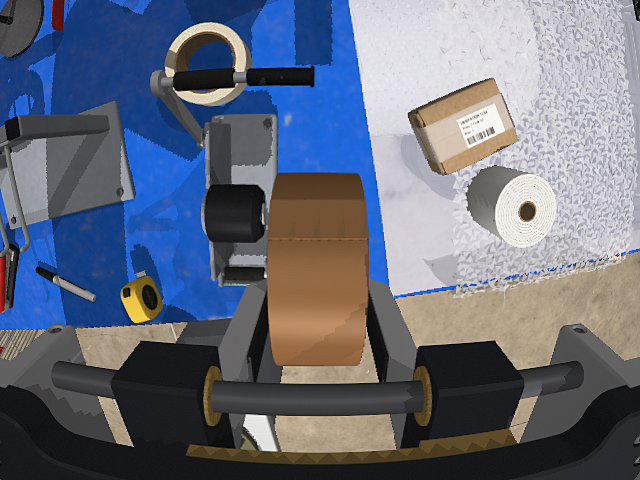

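The hub appears at cols 204–265, rows 184–242, within about 1 px of prediction. The handle runs from (247,77) to (314,77), and the roll is beside the hub. Lower it to hub height.

Call:
jog_arm(commands=[{"dx": -0.04,"dy": 0,"dz": 0.7,"ax": 0,"ay": 0,"az": 0.03,"gripper": 0.7},{"dx": 0,"dy": 0,"dz": 0.8,"ax": 0,"ay": 0,"az": 0,"gripper": 0.7},{"dx": 0,"dy": 0,"dz": 0.8,"ax": 0,"ay": 0,"az": 0,"gripper": 0.7},{"dx": 0,"dy": 0,"dz": 0.8,"ax": 0,"ay": 0,"az": 0,"gripper": 0.7},{"dx": 0,"dy": 0,"dz": 0.8,"ax": 0,"ay": 0,"az": 0,"gripper": 0.7},{"dx": 0,"dy": 0,"dz": 0.43,"ax": 0,"ay": 0,"az": 0,"gripper": 0.7},{"dx": 0,"dy": 0,"dz": 0,"ax": 0,"ay": 0,"az": 0,"gripper": 0.7},{"dx": 0,"dy": 0,"dz": 0,"ax": 0,"ay": 0,"az": 0,"gripper": 0.7}])

```text
clock: 10.42
eef_pos: [476.8, -307.3, 162.9]
eef_rot: [3.141, -0.002, -0.142]
wrist_force: [0.3, -0.5, -3.0]
finger_gap: 48.3
finger_force: 30.0
```

```bash
python3 - <<'E'
from h import *
D=[488.95,-218.59,-.1427]
rel(W(D,(-.5,-80,161)),-.1427)
rel(W(D,(-.5,0,161)),-.1427)
c=shot('w4')
for l in [(32,-25,115),(-32,-25,115),(32,24,115),(-32,24,115)]: print(l,fproj(c,W(D,l)).round(1))
import cv2
s=c["image"][60:360,80:480]; cv2.imwrite("pics/w4c.png",cv2.resize(s,(800,600))[:,:,::-1])
E
```

```text
pos [ 476.8 -307.3  162.9] rot [ 3.141e+00 -2.000e-03 -1.420e-01] F [ 0.3 -0.5 -3. ] gap 48.3 t 10.425
shift/40 (tool now) [-0.03 -0.24  0.05] (tool final) [-0.03 -0.24  0.05] turn/10deg [ 0.01 -0.01  0.01]
pos [ 476.8 -307.3  162.9] rot [ 3.141e+00 -2.000e-03 -1.420e-01] F [ 0.3 -0.5 -3. ] gap 48.3 t 10.425
shift/40 (tool now) [-0.02 -2.24  0.04] (tool final) [-0.03 -2.24  0.05] turn/10deg [ 0.01 -0.01  0.01]
(32, -25, 115) [215.4 221.1]
(-32, -25, 115) [223.7 312.9]
(32, 24, 115) [145.5 222. ]
(-32, 24, 115) [158.4 309.9]
```

View pics/w4c.png

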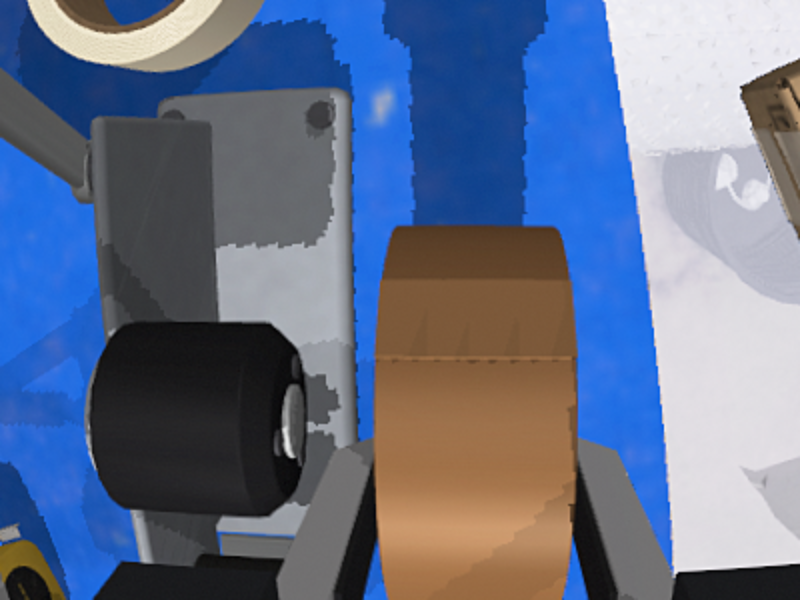

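```bash
python3 - <<'E'
from h import *
import pickle
c=pickle.load(open('pics/w4.pkl','rb'))
D=[488.95,-218.59,-.1427]
for y in(24,0,-25):
  q=np.array([fproj(c,W(D,(32*np.cos(t),y,115+32*np.sin(t)))) for t in np.linspace(0,6.283,180)]); print(y,q[q[:,1].argmin()].round(1),q[q[:,1].argmax()].round(1))
q=np.array([fproj(c,W(D,(25*np.cos(t),-33,115+25*np.sin(t)))) for t in np.linspace(0,6.283,180)]);print('nose',q.min(0),q.max(0),fproj(c,W(D,(0,-33,115))))
im=c['image'].astype(int).sum(2)
for col in(150,170,190,200): 
  z=np.where(im[:,col]<120)[0]; z=z[(z>200)&(z<330)]; print(col,z.min(),z.max())
# roll outline rows
T=np.array([476.8,-307.3,116.8])
for y in(24,-24):
  q=np.array([fproj(c,W([T[0],T[1],-.142],(60*np.cos(t),y,116.8+60*np.sin(t)))) for t in np.linspace(0,6.283,180)]); print('roll',y,q.min(0).round(1),q.max(0).round(1))
E
```

```text
24 [150.5 220.6] [149.6 314.9]
0 [182.7 220.1] [182.  316.8]
-25 [218.6 219.7] [217.6 318.5]
nose [221.32537834 230.48407654] [239.07805498 308.04167375] [231.09398805 269.26824208]
150 221 314
170 221 315
190 221 317
200 221 317
roll 24 [268.3 173.8] [288.1 366. ]
roll -24 [348.7 173.8] [370.4 365.9]
```

Hub and roll both match within 1 px. Insert.

Call:
jog_arm(commands=[{"dx": -0.02,"dy": -0.2,"dz": 0.04,"ax": 0,"ay": 0,"az": 0,"gripper": 0.7},{"dx": 0,"dy": -0.25,"dz": 0,"ax": 0,"ay": 0,"az": 0,"gripper": 0.7},{"dx": 0,"dy": -0.25,"dz": 0,"ax": 0,"ay": 0,"az": 0,"gripper": 0.7},{"dx": 0,"dy": -0.25,"dz": 0,"ax": 0,"ay": 0,"az": 0,"gripper": 0.7},{"dx": 0,"dy": -0.25,"dz": 0,"ax": 0,"ay": 0,"az": 0,"gripper": 0.7},{"dx": 0,"dy": -0.25,"dz": 0,"ax": 0,"ay": 0,"az": 0,"gripper": 0.7},{"dx": 0,"dy": -0.25,"dz": 0,"ax": 0,"ay": 0,"az": 0,"gripper": 0.7},{"dx": 0,"dy": -0.25,"dz": 0,"ax": 0,"ay": 0,"az": 0,"gripper": 0.7},{"dx": 0,"dy": -0.15,"dz": 0,"ax": 0,"ay": 0,"az": 0,"gripper": 0.7},{"dx": 0,"dy": 0,"dz": 0,"ax": 0,"ay": 0,"az": 0,"gripper": 0.7}])

```text
clock: 11.72
eef_pos: [487.4, -223.5, 159.9]
eef_rot: [3.142, -0.0, -0.141]
wrist_force: [-0.7, -0.2, -4.5]
finger_gap: 47.6
finger_force: 30.0
```

```bash
python3 - <<'E'
from h import *
D=[488.95,-218.59,-.1427]
rel(W(D,(-.5,0,161)),-.1427)
E
```

```text
pos [ 487.4 -223.5  159.9] rot [ 3.142 -0.    -0.141] F [-0.7 -0.2 -4.5] gap 47.6 t 11.725
shift/40 (tool now) [ 0.01 -0.13 -0.03] (tool final) [ 0.01 -0.13 -0.03] turn/10deg [ 0.   -0.    0.01]
```

Free so far, with 5 mm to go. Push home gently.

Call:
jog_arm(commands=[{"dx": 0,"dy": -0.08,"dz": 0,"ax": 0,"ay": 0,"az": 0,"gripper": 0.7},{"dx": 0,"dy": -0.05,"dz": 0,"ax": 0,"ay": 0,"az": 0,"gripper": 0.7},{"dx": 0,"dy": -0.05,"dz": 0,"ax": 0,"ay": 0,"az": 0,"gripper": 0.7},{"dx": 0,"dy": 0,"dz": 0,"ax": 0,"ay": 0,"az": 0,"gripper": 0.7}])

```text
clock: 12.22
eef_pos: [488.3, -216.6, 159.8]
eef_rot: [-3.142, 0.0, -0.142]
wrist_force: [-0.4, -0.2, -3.2]
finger_gap: 47.6
finger_force: 30.0
```

Call:
jog_arm(commands=[{"dx": 0,"dy": -0.04,"dz": 0,"ax": 0,"ay": 0,"az": 0,"gripper": 0.7},{"dx": 0,"dy": -0.04,"dz": 0,"ax": 0,"ay": 0,"az": 0,"gripper": 0.7},{"dx": 0,"dy": 0,"dz": 0,"ax": 0,"ay": 0,"az": 0,"gripper": 0.7}])

```text
clock: 12.6
eef_pos: [488.4, -215.3, 160.2]
eef_rot: [3.138, -0.0, -0.143]
wrist_force: [-4.2, -11.6, -2.9]
finger_gap: 47.9
finger_force: 30.1
```

Contact against the plate at about 12 N. Lower onto the hub and release.

Call:
jog_arm(commands=[{"dx": 0,"dy": 0,"dz": 0.07,"ax": 0,"ay": 0,"az": 0,"gripper": 0.7},{"dx": 0,"dy": 0,"dz": 0.06,"ax": 0,"ay": 0,"az": 0,"gripper": 0.7},{"dx": 0,"dy": 0,"dz": 0,"ax": 0,"ay": 0,"az": 0,"gripper": 0.7}])

```text
clock: 12.98
eef_pos: [489.1, -215.5, 155.6]
eef_rot: [3.138, -0.003, -0.143]
wrist_force: [-0.7, -11.0, 0.7]
finger_gap: 47.8
finger_force: 30.1
```

Call:
jog_arm(commands=[{"dx": 0,"dy": 0,"dz": 0,"ax": 0,"ay": 0,"az": 0,"gripper": 0.4},{"dx": 0,"dy": 0,"dz": 0,"ax": 0,"ay": 0,"az": 0,"gripper": 0.3},{"dx": 0,"dy": 0,"dz": 0,"ax": 0,"ay": 0,"az": 0,"gripper": 0.3},{"dx": 0,"dy": 0,"dz": 0,"ax": 0,"ay": 0,"az": 0,"gripper": 0.3},{"dx": 0,"dy": 0,"dz": 0,"ax": 0,"ay": 0,"az": 0,"gripper": 0.3}])

```text
clock: 13.6
eef_pos: [488.8, -213.5, 154.6]
eef_rot: [-3.142, 0.0, -0.142]
wrist_force: [1.0, 0.3, -0.6]
finger_gap: 65.6
finger_force: 0.0
```

Call:
jog_arm(commands=[{"dx": 0,"dy": 0,"dz": -0.4,"ax": 0,"ay": 0,"az": 0,"gripper": 0.3},{"dx": 0,"dy": 0,"dz": -0.6,"ax": 0,"ay": 0,"az": 0,"gripper": 0.3},{"dx": 0,"dy": 0,"dz": -1,"ax": 0,"ay": 0,"az": 0,"gripper": 0.3},{"dx": 0,"dy": 0,"dz": -1,"ax": 0,"ay": 0,"az": 0,"gripper": 0.3},{"dx": 0,"dy": 0,"dz": -1,"ax": 0,"ay": 0,"az": 0,"gripper": 0.3},{"dx": 0,"dy": 0,"dz": 0,"ax": 0,"ay": 0,"az": 0,"gripper": 0.3},{"dx": 0,"dy": 0,"dz": 0,"ax": 0,"ay": 0,"az": 0,"gripper": 0.3}])

```text
clock: 14.48
eef_pos: [488.6, -213.4, 314.4]
eef_rot: [-3.141, 0.0, -0.142]
wrist_force: [0.0, -0.1, -0.6]
finger_gap: 65.9
finger_force: 0.0
```

```bash
python3 - <<'E'
from h import *
D=[488.95,-218.59,-.1427]
rel(W(D,(128,-60,310)),1.428)
c=shot('w5')
for y in(24,-24):
  q=np.array([fproj(c,W(D,(60*np.cos(t),y,109+60*np.sin(t)))) for t in np.linspace(0,6.283,180)]); print('roll',y,q.min(0).round(1),q.max(0).round(1),fproj(c,W(D,(0,y,169))).round(1))
E
```

```text
pos [ 488.6 -213.4  314.4] rot [-3.141  0.    -0.142] F [ 0.  -0.1 -0.6] gap 65.9 t 14.475
shift/40 (tool now) [3.23 1.63 0.11] (tool final) [-1.63  3.23  0.11] turn/10deg [-0.    0.   -8.99]
roll 24 [296.9 155.1] [302.4 271. ] [297.  227.8]
roll -24 [342.3 155.3] [351.5 270.9] [351.3 227.8]
```

View pics/w5.png

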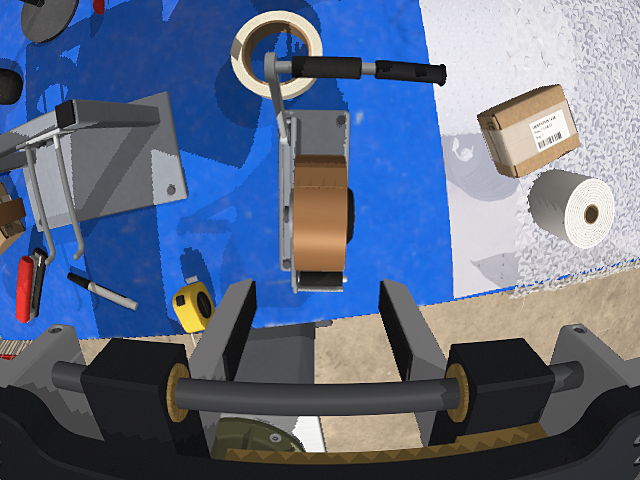

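The roll is seated at cols 293–348, rows 156–272, against the plate. The brake sleeve spans (292–360, 67) and the handle runs from (377,70) to (445,75). I'll solve for the brake angle.

```bash
python3 - <<'E'
from h import *
import pickle
c=pickle.load(open('pics/w5.pkl','rb'))
D=[489.3,-215.6,-.1427]
for b in(1.2,1.25,1.3,1.35,1.4,1.45):
    a=np.pi-0.58-b; hx,hz=82+125*np.cos(a),105+125*np.sin(a)
    print(b,round(hx),round(hz),fproj(c,W(D,(hx,-35,hz))).round(),fproj(c,W(D,(hx,-85,hz))).round(),W(D,(hx,-60,hz)).round(1))
E
```

```text
1.2 108 227 [373.  98.] [442. 102.] [ 587.6 -290.3  227.3]
1.25 114 226 [372.  90.] [441.  94.] [ 593.6 -291.2  225.8]
1.3 120 224 [372.  82.] [440.  86.] [ 599.6 -292.1  224.1]
1.35 126 222 [372.  74.] [439.  79.] [ 605.4 -292.9  222. ]
1.4 132 220 [371.  67.] [438.  72.] [ 611.2 -293.7  219.7]
1.45 137 217 [371.  60.] [437.  65.] [ 616.8 -294.5  217.1]
```

Call:
jog_arm(commands=[{"dx": 0,"dy": 0,"dz": 0,"ax": 0,"ay": 0,"az": -1,"gripper": 0.4},{"dx": 0,"dy": 0,"dz": 0,"ax": 0,"ay": 0,"az": -1,"gripper": 0.4},{"dx": 0,"dy": 0,"dz": 0,"ax": 0,"ay": 0,"az": -1,"gripper": 0.4},{"dx": 0,"dy": 0,"dz": 0,"ax": 0,"ay": 0,"az": -1,"gripper": 0.4},{"dx": 0,"dy": 0,"dz": 0,"ax": 0,"ay": 0,"az": -1,"gripper": 0.4},{"dx": 0,"dy": 0,"dz": 0,"ax": 0,"ay": 0,"az": -1,"gripper": 0.4},{"dx": 0,"dy": 0,"dz": 0,"ax": 0,"ay": 0,"az": -1,"gripper": 0.4},{"dx": 0,"dy": 0,"dz": 0,"ax": 0,"ay": 0,"az": -1,"gripper": 0.4},{"dx": 0,"dy": 0,"dz": 0,"ax": 0,"ay": 0,"az": -1,"gripper": 0.4},{"dx": 0,"dy": 0,"dz": 0,"ax": 0,"ay": 0,"az": 0,"gripper": 0.4}])

```text
clock: 15.78
eef_pos: [488.6, -213.4, 313.8]
eef_rot: [-3.14, -0.001, 1.428]
wrist_force: [-0.1, -0.2, 0.5]
finger_gap: 56.5
finger_force: 0.0
```

Call:
jog_arm(commands=[{"dx": -0.5,"dy": 0.75,"dz": 0,"ax": 0,"ay": 0,"az": 0,"gripper": 0.4},{"dx": -0.5,"dy": 0.75,"dz": 0,"ax": 0,"ay": 0,"az": 0,"gripper": 0.4},{"dx": -0.5,"dy": 0.75,"dz": 0,"ax": 0,"ay": 0,"az": 0,"gripper": 0.4},{"dx": 0,"dy": 0.75,"dz": 0,"ax": 0,"ay": 0,"az": 0,"gripper": 0.4},{"dx": 0,"dy": 0,"dz": 0,"ax": 0,"ay": 0,"az": 0,"gripper": 0.4}])

```text
clock: 16.4
eef_pos: [599.9, -289.9, 312.5]
eef_rot: [-3.139, -0.001, 1.425]
wrist_force: [0.1, -0.2, 0.0]
finger_gap: 56.2
finger_force: 0.0
```

```bash
python3 - <<'E'
from h import *
D=[489.,-217.6,-.1427]
rel(W(D,(129.5,-61,210)),1.428)
c=shot('w6')
for b in(1.3,1.35,1.4,1.45):
    a=np.pi-0.58-b; hx,hz=82+125*np.cos(a),105+125*np.sin(a)
    print(b,round(hx),round(hz),fproj(c,W(D,(hx,-36,hz))).round(),fproj(c,W(D,(hx,-86,hz))).round(),W(D,(hx,-61,hz)).round(1))
E
```

```text
pos [ 599.9 -289.9  312.5] rot [-3.139e+00 -1.000e-03  1.425e+00] F [ 0.1 -0.2  0. ] gap 56.2 t 16.4
shift/40 (tool now) [-0.13  0.24  2.56] (tool final) [-0.13  0.24  2.56] turn/10deg [-0.01 -0.01 -0.02]
1.3 120 224 [316. 223.] [317. 287.] [ 599.1 -295.1  224.1]
1.35 126 222 [325. 223.] [324. 286.] [ 605.  -295.9  222. ]
1.4 132 220 [332. 222.] [332. 285.] [ 610.7 -296.7  219.7]
1.45 137 217 [340. 221.] [339. 283.] [ 616.3 -297.5  217.1]
```

View pics/w6.png

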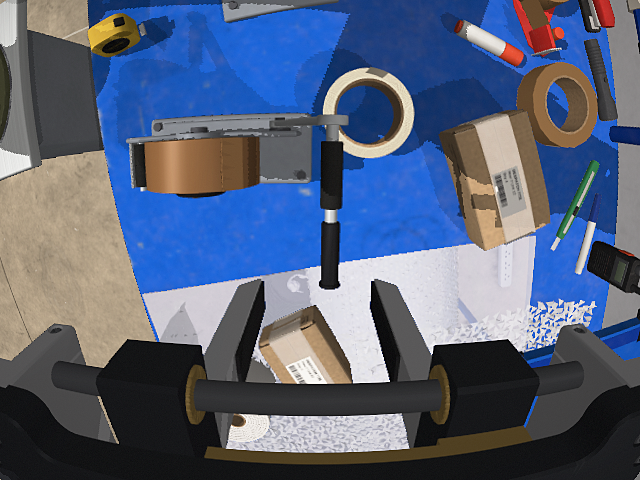

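The handle is at cols ~331, rows 222–288, so the brake is at about 1.39. Descend around it and cage it.

Call:
jog_arm(commands=[{"dx": -0.13,"dy": 0.27,"dz": 0,"ax": 0,"ay": 0,"az": 0,"gripper": 0.4},{"dx": 0,"dy": 0,"dz": 0.7,"ax": 0,"ay": 0,"az": 0,"gripper": 0.4},{"dx": 0,"dy": 0,"dz": 0.7,"ax": 0,"ay": 0,"az": 0,"gripper": 0.4},{"dx": 0,"dy": 0,"dz": 0.7,"ax": 0,"ay": 0,"az": 0,"gripper": 0.4},{"dx": 0,"dy": 0,"dz": 0.5,"ax": 0,"ay": 0,"az": 0,"gripper": 0.4},{"dx": 0,"dy": 0,"dz": 0,"ax": 0,"ay": 0,"az": 0,"gripper": 0.6},{"dx": 0,"dy": 0,"dz": 0,"ax": 0,"ay": 0,"az": 0,"gripper": 0.74},{"dx": 0,"dy": 0,"dz": 0,"ax": 0,"ay": 0,"az": 0,"gripper": 0.74},{"dx": 0,"dy": 0,"dz": 0,"ax": 0,"ay": 0,"az": 0,"gripper": 0.74}], squeeze=5)

```text
clock: 17.58
eef_pos: [609.1, -296.6, 211.3]
eef_rot: [3.141, 0.0, 1.429]
wrist_force: [-0.5, -0.1, -0.7]
finger_gap: 24.8
finger_force: 0.0
```

```bash
python3 - <<'E'
from h import *
D=[489.,-217.6,-.1427]
rel((609.8,-296.5,209),1.428)
P=[(82-125*np.cos(.58+b),105+125*np.sin(.58+b)) for b in np.r_[1.39:-.01:17j]]
for a,b in zip(P,P[1:]): print(np.round([(b[0]-a[0])/40,-(b[1]-a[1])/40],2).tolist())
print(W(D,(P[-1][0],-61,P[-1][1]-11)))
E
```

```text
pos [ 609.1 -296.6  211.3] rot [3.141 0.    1.429] F [-0.5 -0.1 -0.7] gap 24.8 t 17.575
shift/40 (tool now) [0.01 0.02 0.06] (tool final) [0.01 0.02 0.06] turn/10deg [0. 0. 0.]
[-0.26, -0.1]
[-0.26, -0.07]
[-0.27, -0.05]
[-0.27, -0.03]
[-0.27, -0.0]
[-0.27, 0.02]
[-0.27, 0.05]
[-0.26, 0.07]
[-0.26, 0.09]
[-0.25, 0.11]
[-0.24, 0.14]
[-0.22, 0.16]
[-0.21, 0.17]
[-0.19, 0.19]
[-0.18, 0.21]
[-0.16, 0.22]
[ 457.32338676 -274.67520692  161.45400609]
```

Cage is set with no contact. Now swing it along the arc.

Call:
jog_arm(commands=[{"dx": 0,"dy": -0.26,"dz": -0.07,"ax": 0,"ay": 0,"az": 0,"gripper": 0.74},{"dx": 0,"dy": -0.26,"dz": -0.07,"ax": 0,"ay": 0,"az": 0,"gripper": 0.74},{"dx": 0,"dy": -0.27,"dz": -0.05,"ax": 0,"ay": 0,"az": 0,"gripper": 0.74},{"dx": 0,"dy": -0.27,"dz": -0.03,"ax": 0,"ay": 0,"az": 0,"gripper": 0.74},{"dx": 0,"dy": -0.27,"dz": 0,"ax": 0,"ay": 0,"az": 0,"gripper": 0.74},{"dx": 0,"dy": -0.27,"dz": 0.02,"ax": 0,"ay": 0,"az": 0,"gripper": 0.74},{"dx": 0,"dy": -0.27,"dz": 0.05,"ax": 0,"ay": 0,"az": 0,"gripper": 0.74},{"dx": 0,"dy": -0.26,"dz": 0.07,"ax": 0,"ay": 0,"az": 0,"gripper": 0.74},{"dx": 0,"dy": 0,"dz": 0,"ax": 0,"ay": 0,"az": 0,"gripper": 0.74}])

```text
clock: 18.7
eef_pos: [524.0, -284.4, 213.7]
eef_rot: [-3.141, -0.0, 1.429]
wrist_force: [0.4, -0.7, -1.0]
finger_gap: 24.4
finger_force: 0.0
```

Call:
jog_arm(commands=[{"dx": 0,"dy": -0.26,"dz": 0.09,"ax": 0,"ay": 0,"az": 0,"gripper": 0.74},{"dx": 0,"dy": -0.25,"dz": 0.11,"ax": 0,"ay": 0,"az": 0,"gripper": 0.74},{"dx": 0,"dy": -0.24,"dz": 0.14,"ax": 0,"ay": 0,"az": 0,"gripper": 0.74},{"dx": 0,"dy": -0.22,"dz": 0.16,"ax": 0,"ay": 0,"az": 0,"gripper": 0.74},{"dx": 0,"dy": -0.21,"dz": 0.17,"ax": 0,"ay": 0,"az": 0,"gripper": 0.74},{"dx": 0,"dy": -0.19,"dz": 0.19,"ax": 0,"ay": 0,"az": 0,"gripper": 0.74},{"dx": 0,"dy": -0.18,"dz": 0.21,"ax": 0,"ay": 0,"az": 0,"gripper": 0.74},{"dx": 0,"dy": -0.16,"dz": 0.22,"ax": 0,"ay": 0,"az": 0,"gripper": 0.74},{"dx": 0,"dy": -0.05,"dz": 0,"ax": 0,"ay": 0,"az": 0,"gripper": 0.74},{"dx": 0,"dy": 0,"dz": 0,"ax": 0,"ay": 0,"az": 0,"gripper": 0.74}])

```text
clock: 19.95
eef_pos: [455.1, -274.7, 162.5]
eef_rot: [3.141, 0.0, 1.429]
wrist_force: [0.6, -0.5, -0.0]
finger_gap: 24.3
finger_force: 0.0
```

```bash
python3 - <<'E'
from h import *
rel((457.3,-274.7,161.5),1.428)
c=shot('w7')
D=[489.,-216.6,-.1427]
for b in(0,.1,.3,.6):
    a=np.pi-0.58-b; hx,hz=82+125*np.cos(a),105+125*np.sin(a)
    print(b,round(hx),round(hz),fproj(c,W(D,(hx,-36,hz))).round(),fproj(c,W(D,(hx,-86,hz))).round())
E
```

```text
pos [ 455.1 -274.7  162.5] rot [3.141 0.    1.429] F [ 0.6 -0.5 -0. ] gap 24.3 t 19.95
shift/40 (tool now) [0.01 0.05 0.03] (tool final) [0.01 0.05 0.03] turn/10deg [0.   0.   0.01]
0 -23 174 [322. 262.] [321. 353.]
0.1 -15 184 [339. 270.] [336. 364.]
0.3 2 201 [385. 286.] [376. 385.]
0.6 34 221 [479. 304.] [455. 408.]
```

View pics/w7.png

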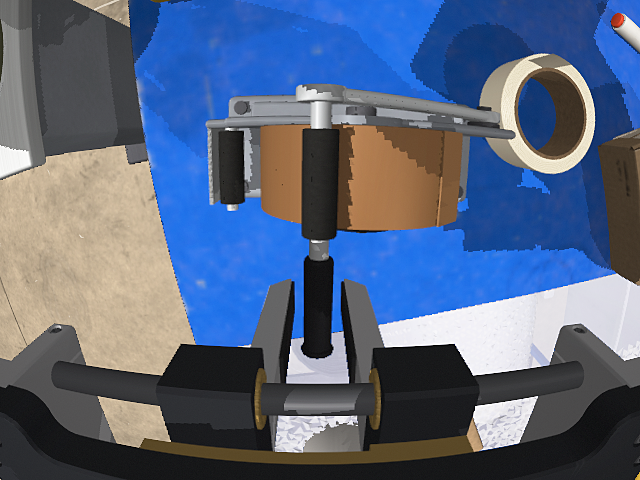

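The handle lies at col ~319, rows 257–356, which matches brake angle 0, and the sleeve rests on the roll. Open and withdraw upward.

Call:
jog_arm(commands=[{"dx": 0,"dy": 0,"dz": 0,"ax": 0,"ay": 0,"az": 0,"gripper": 0.5},{"dx": 0,"dy": 0,"dz": 0,"ax": 0,"ay": 0,"az": 0,"gripper": 0.5},{"dx": 0,"dy": 0,"dz": -0.4,"ax": 0,"ay": 0,"az": 0,"gripper": 0.5},{"dx": 0,"dy": 0,"dz": -0.8,"ax": 0,"ay": 0,"az": 0,"gripper": 0.5},{"dx": 0,"dy": 0,"dz": -0.8,"ax": 0,"ay": 0,"az": 0,"gripper": 0.5},{"dx": 0,"dy": 0,"dz": -0.8,"ax": 0,"ay": 0,"az": 0,"gripper": 0.5},{"dx": 0,"dy": 0,"dz": -0.8,"ax": 0,"ay": 0,"az": 0,"gripper": 0.5},{"dx": 0,"dy": 0,"dz": 0,"ax": 0,"ay": 0,"az": 0,"gripper": 0.5},{"dx": 0,"dy": 0,"dz": 0,"ax": 0,"ay": 0,"az": 0,"gripper": 0.5}])

```text
clock: 21.12
eef_pos: [454.8, -274.4, 306.1]
eef_rot: [-3.141, -0.0, 1.429]
wrist_force: [-0.1, -0.3, -0.9]
finger_gap: 46.7
finger_force: 0.0
```

```bash
python3 - <<'E'
from h import *
c=shot('w8')
D=[489.,-216.6,-.1427]
for b in(0,.1):
    a=np.pi-0.58-b; hx,hz=82+125*np.cos(a),105+125*np.sin(a)
    print(b,fproj(c,W(D,(hx,-36,hz))).round(),fproj(c,W(D,(hx,-86,hz))).round())
im=c["image"].astype(int); m=((im[:,:,0]-im[:,:,2]>35)&(im[:,:,0]<200))
q=np.array([fproj(c,W(D,(60*np.cos(t),y,109+60*np.sin(t)))) for t in np.linspace(0,6.283,90) for y in(-24,24)])
print('roll pred',q.min(0).round(),q.max(0).round())
lo,hi=(q.min(0)-15).astype(int),(q.max(0)+15).astype(int)
ys,xs=np.where(m[lo[1]:hi[1],lo[0]:hi[0]]);print('roll seen',np.percentile(xs,[.5,99.5])+lo[0],np.percentile(ys,[.5,99.5])+lo[1])
p=fproj(c,W(D,(-23,-75,174))).round().astype(int)
print('handle cols',[ (np.where(im[r,p[0]-30:p[0]+30].sum(1)<120)[0][[0,-1]]+p[0]-30).tolist() for r in (p[1]-8,p[1])])
E
```

```text
0 [320. 203.] [320. 260.]
0.1 [329. 205.] [329. 264.]
roll pred [281. 131.] [404. 188.]
roll seen [283. 404.] [129. 185.]
handle cols [[310, 325], [310, 325]]
```

Brake is within about 0.03 rad of 0 and the roll is seated. The arm is clear, so I'll hand in.

```bash
python3 -c "
from cell import job
print(job.sign_off())"
```

```text
the job is handed in; nothing more can be done
None
```

I loaded the wide roll on the hub against the side plate and swung the brake bar over onto it. The last camera check put the brake about 0.03 rad from 0 and the arm clear; I handed the job in at about 21 s, and no verdict came back.

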